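# Park the toy magnifying glass under the dock's bridge and bolt it in

## Robot

A 7-joint arm with a two-finger parallel gripper is mounted at the origin on the work surface. World frame = base frame: x ahead of the robot, y to its left, z up, the work surface at z = 0. Lengths are in mm, angles in rad, forces in N, time in s.
With the tool pointing down it reaches from about 400 to 875 mm from the base axis. Payload 4.4 kg.
Tool frame: the origin (TCP) lies between the finger pads; the fingertips stand manip.tip_reach ahead of it and the grasp point (between the pads) lies 5 mm behind it (manip.tip_reach is the distance from the TCP to the fingertips, in mm); z points along the fingers, y is the line along which they close (so a half turn about z gives the same grasp; the last joint's range is limited). The gripper opens to 85 mm and grips with 20 to 120 N. Pads are 22 mm wide; open, the fingers measure 114 mm over their backs; the gripper's body (76 mm by 85 mm) begins 54 mm behind the grasp point. The pads swing forward as they close: fully open they stand 13 mm farther back than shut.
Start: joints at [1.168, 0.628, 0.038, 1.517, -0.027, 0.996, -0.02], TCP at [214.833, -613.486, 221.713] pointing down, gripper open.
Joint ranges: [-3.06, 3.06], [-0.37, 2.12], [-1.25, 1.32], [0.18, 2.47], [-1.1, 4.24], [0.23, 1.98], [-2.94, 2.94]. Speed limits (rad/s): [2.57, 2.57, 3.14, 3.14, 3.14, 3.14, 3.14].

## Interface

Orientations are given as a rotation vector (axis times angle).
In Python, from rig import manip, get_image, job, search_frame, masks_of gives the robot as it stands.
- The arm moves only by the shell command python3 -m pendant 'ROWS'. ROWS is JSON, a list of rows, each a list of 3 entries, a list of its own where there are three numbers: the shift along the tool's x, y, z as a fraction of full scale, then the turn, a rotation vector about the tool's x, y, z as a fraction of full scale, then the opening, from 0 (shut) to 1 (fully open). A call has 1 to 20 rows; each row shifts and turns the commanded pose from where the row before left it, along the tool's axes as they then stand; what a row does not reach is not made up. Full scale, the value 1, is 30 mm for a shift and 120 degrees for a turn. A row lasts 1/10 s, in which the tool goes at most 50 mm and 8.59 degrees, less where a joint would pass 70% of its speed; a pose out of reach is approached as far as the arm can. A call with a number of a shift or a turn outside -1 to 1 is refused whole. A call with a gripper value outside its range is refused whole. The fingers move at their own pace and stop on an object; the grip force is fixed at half the most. Time passes only in rows, so rows that do not move let the fingers close. It gives the time, the measured TCP pose, the force, the opening and the grip force at its end, in the units of the state.
- manip.get_obs(): the state, without advancing time (a new reading comes with each control period).
- get_image(name): name is "side" or "top"; returns a dict with "img" (480x640x3 uint8, red, green, blue), "fx", "fy", "cx", "cy" (pixels), "dist" ([k1, k2, p1, p2, k3] as OpenCV has them; the pictures are not rectified), "camera_from_world" (4x4, takes a point from world to camera coordinates). Camera axes: x right, y down, z forward; pixel columns grow to the right and rows downward; lengths in mm; the calibration is good to about 2 mm. A picture is of the moment at which its call begins. There is no depth.
- job.close_job(): hands the job in; it is judged then, once.
Trained networks look in a picture, given as the dict that the camera call returned (one of the last four; its "shot" number tells which), for a name from the list of things; names that differ only in an ending like _2 or _b are one class to them, and where a whole thing is asked for, a point or a joint stands for the part that bears it (a point fixed in the world has none). Each returns a list of dicts, best first, with "confidence" (0 to 1); they miss things now and then, are a little off and sometimes report something else, mostly with a low value. They report only what shows in the picture. A call takes as long as a camera call.
- search_frame(picture, label): "extent" ([left, top, right, bottom] in pixels, round what is visible of it).
- masks_of(picture, label): "mask" (480x640 bool, what is visible of it) and "extent" ([left, top, right, bottom] in pixels, round what is visible of it).
The state is a dict: "clock": time; "q": joint angles; "joint_vel": joint speeds; "effort": joint torques, N m; "ee_pos": TCP position; "eef_rot": TCP orientation; "ft_force": force on the tool from outside, world axes, zero at the start; "wrist_torque": the same for the moment, N m; "grip_width": finger opening in mm; "finger_force": force on a finger pad.
Only numpy, scipy, OpenCV 4.12 (cv2) and the standard library are available. Lean on these libraries where they do the work, as an engineer would, in place of code of your own. Each camera call takes 0.05 s, during which the arm holds its last target. There are 200 camera calls.

## Task

Put the toy magnifying glass away in its dock: slide the red bolt fully open by its yellow knob, take the glass by its handle and pass its lens under the blue bridge so that it lies flat down inside the round orange rim, its handle pointing straight out of the dock's open front. Then slide the bolt fully home again over the handle, and leave the other toys where they are.

Things in the scene. Friction and masses are not known exactly. Their poses are not given: they have to be found in the camera images.
- magnifier: Loose toy magnifying glass lying flat: round green frame with pale lens, 80 mm diameter, 12 mm thick, and a straight yellow handle 20 mm wide and 14 mm high, its underside level with the frame's. Origin: centre of the lens, on the underside. z up; the handle runs along -x from x = -38 to x = -155 mm. Good grip: on the handle about x = -110 mm. About 80 g.
- handle_end (a point): Free end of the magnifying glass's handle: at (-155, 0, 7) mm in the magnifier's frame.
- dock: Fixed pale green plastic toy dock. Origin: on the table under the centre of its lens nest; z up; its open front looks along -x. Floor 6 mm thick (x -70 to 58, y -62 to 62 mm; a 44 mm wide tongue for the handle goes on to x = -165). The bolt's channel lies along y at x = -64 mm, from y = 62 to 205 mm, 26 mm wide, 32 mm high.
- nest (a point): Centre of the round nest on the dock's floor, 6 mm above the table; axes as the dock's. Seated, the glass has its origin here and its x along the dock's x. Orange rim round it: inner radius 44 mm, 5 mm thick, top 14 mm above the table, with a 36 mm gap at -x for the handle. The rear half of the nest is open above.
- bridge (a point): Middle of the underside of the blue bridge over the nest's front half, 46 mm above the table, at dock (-20, 0) mm. The bridge spans dock x -42 to 2 mm; its opening is 104 mm wide (y -52 to 52), its top 56 mm above the table, 120 mm wide outside.
- bolt (a joint): Travel of the red bolt in m: 0 = locked (home), 0.080 = fully open; slides along the dock's +y to open, stays where left (about 1.5 N). The bar is 12 mm wide, 26 to 36 mm above the table at dock x = -64 mm; its tip is at dock y = -25 mm when locked (across and above the handle), 55 mm when open.
- bolt_knob (a point): The bolt's upright yellow knob: 18 mm diameter, standing on the bar from 36 to 66 mm above the table. This point is on its axis, 58 mm above the table; at dock (-64, 100) mm when locked, (-64, 180) mm when open.
- spoon: Bystander: steel toy spoon 150 mm long, lying along its x axis, handle to -x. Origin: underside.
- duck: Bystander: wooden pull-along duck on red wheels, 120 x 60 x 128 mm. Origin: underside centre.
- drum: Bystander: red plastic drum with yellow hoops, 110 mm diameter, 75 mm high. Origin: underside centre.
- bowl: Bystander: pink silicone stacking bowl, 90 mm diameter, 40 mm high. Origin: underside centre.
- bus: Bystander: yellow toy bus, 120 x 52 x 57 mm. Origin: underside centre.

How it is judged (in metres and radians):
On the way, in this order (a step that is already met when the one before it is completed fails the run):
1. the bolt is slid fully open (travel above 70 mm) (value of joint bolt above 0.07 m), for 0.2 s.
2. with the bolt still open, the glass lies flat in the nest under the bridge, handle out of the front (horizontal distance between magnifier and nest below 0.007 m and z of magnifier in the frame of nest below 0.004 m and angle between magnifier's own z axis and vertical below 0.08 rad and angle between the x axis of magnifier and the x axis of dock, either way round below 0.3 rad and x of handle_end in the frame of nest below -0.1 m and value of joint bolt above 0.06 m), for 0.2 s.
At the end, for the whole second after the job is handed in: The glass is at rest, flat (within 0.08 rad) in the nest: lens centre within 7 mm of the nest's centre and less than 4 mm above its floor, handle out of the open front within 0.3 rad of straight; the bolt is home within 10 mm (horizontal distance between magnifier and nest below 0.007 m and z of magnifier in the frame of nest below 0.004 m and angle between magnifier's own z axis and vertical below 0.08 rad and angle between the x axis of magnifier and the x axis of dock, either way round below 0.3 rad and x of handle_end in the frame of nest below -0.1 m and value of joint bolt below 0.01 m and linear speed of magnifier below 0.02 m/s); the robot touches nothing.
It fails at once if the spoon is shifted by more than 30 mm (distance of spoon from where it was at the start of the episode above 0.03 m).
It fails at once if the duck is shifted by more than 30 mm (distance of duck from where it was at the start of the episode above 0.03 m).
It fails at once if the drum is shifted by more than 30 mm (distance of drum from where it was at the start of the episode above 0.03 m).
It fails at once if the bowl is shifted by more than 30 mm (distance of bowl from where it was at the start of the episode above 0.03 m).
It fails at once if the bus is shifted by more than 30 mm (distance of bus from where it was at the start of the episode above 0.03 m).
It also fails if it takes over 72 s, if anything falls off the work surface, if the arm or the gripper's body presses on something with over 40 N, if the wrist force passes 120 N, or if a joint passes its speed limit or range.

## Working session

There is one attempt and no reset: what is moved stays moved. The work goes in short steps, Python scripts to look and compute and a shell command to move; the robot and the scene stay as the last step left them, time stands still between calls to the robot, and variables do not carry over. Pictures are saved under pics/ and viewed, at most 10 in all, crops included, and the job is handed in when it is done.

```bash
mkdir -p pics; ls; cat > h.py <<'E'
import numpy as np, cv2
from rig import manip,get_image,job,search_frame,masks_of
def K(p): return np.array([[p['fx'],0,p['cx']],[0,p['fy'],p['cy']],[0,0,1.]]),np.array(p['dist'],float)
def ray(p,uv,z):
    k,d=K(p); n=cv2.undistortPoints(np.array(uv,float).reshape(-1,1,2),k,d).reshape(-1,2)
    T=np.array(p['camera_from_world']);R=T[:3,:3];c=-R.T@T[:3,3]
    v=np.c_[n,np.ones(len(n))]@R
    return c+v*((z-c[2])/v[:,2])[:,None]
def proj(p,X):
    k,d=K(p);T=np.array(p['camera_from_world'],float)
    return cv2.projectPoints(np.array(X,float).reshape(-1,1,3),cv2.Rodrigues(T[:3,:3])[0],T[:3,3],k,d)[0].reshape(-1,2)
def save(p,n): cv2.imwrite('pics/'+n+'.png',p['img'][:,:,::-1])
E
python3 - <<'E'
from h import *
print(manip.get_obs(),manip.tip_reach)
for n in('top','side'):
    p=get_image(n);save(p,n+'0')
    T=np.array(p['camera_from_world']);print(n,-T[:3,:3].T@T[:3,3],p['fx'])
    for l in ['magnifier','dock','bolt','bolt_knob','bridge','spoon','duck','drum','bowl','bus']:
        r=masks_of(p,l)
        for q in r[:2]:
            m=q['mask'];print(l,round(q['confidence'],2),np.round(q['extent']),m.sum(),np.argwhere(m).mean(0)[::-1].round() if m.any() else'')
E
```

```text
pics
{'clock': 0.0, 'q': array([ 1.16822436,  0.62937322,  0.03843287,  1.51839825, -0.02698127,
        0.99629039, -0.02000391]), 'joint_vel': array([-0.00079706,  0.00127817,  0.00079568, -0.00090272,  0.00020321,
       -0.00231406,  0.00013384]), 'effort': array([ 7.65060013e-04, -5.63403904e+01,  1.22635446e+00, -1.93443453e+01,
        1.08688846e-02,  1.04269775e-02, -1.32957896e-05]), 'ee_pos': array([ 214.59482996, -612.85407447,  220.76172311]), 'eef_rot': array([-3.09526635e+00, -5.26202600e-01,  5.72418856e-04]), 'ft_force': array([-0.7654607 , -0.61247429,  0.47304471]), 'wrist_torque': array([ 0.03525554, -0.02589023, -0.04589896]), 'finger_force': 0.0, 'grip_width': 85.18366177411087} 14.0
top [ 339.7702528    63.52810108 1640.10129415] 591.6591984105603
magnifier 0.71 [430. 264. 463. 332.] 952 [447. 289.]
dock 0.74 [236. 214. 338. 297.] 2967 [303. 247.]
dock 0.66 [373. 176. 417. 220.] 972 [392. 200.]
bolt 0.69 [269. 248. 321. 260.] 242 [291. 253.]
bolt_knob 0.77 [267. 244. 316. 256.] 209 [292. 253.]
bridge 0.86 [237. 215. 338. 296.] 3081 [303. 247.]
spoon 0.77 [376. 
[... 333 characters left out ...]
05656565 -785.25812441 1032.95713835] 502.20013454026326
magnifier 0.77 [264. 388. 358. 422.] 1689 [321. 406.]
dock 0.92 [287. 209. 370. 288.] 2717 [333. 260.]
dock 0.16 [268. 387. 357. 425.] 1701 [321. 406.]
bolt 0.64 [318. 222. 327. 266.] 226 [321. 243.]
bolt_knob 0.56 [313. 226. 324. 271.] 234 [321. 243.]
bridge 0.79 [286. 206. 370. 287.] 2784 [333. 260.]
spoon 0.55 [300. 321. 362. 339.] 485 [336. 331.]
duck 0.89 [389. 296. 430. 345.] 1356 [409. 318.]
duck 0.46 [376. 225. 427. 275.] 1923 [401. 252.]
drum 0.56 [379. 229. 426. 278.] 1906 [401. 252.]
bowl 0.94 [292. 148. 321. 171.] 465 [307. 159.]
bowl 0.55 [318. 220. 326. 268.] 222 [321. 244.]
bus 0.74 [390. 381. 449. 416.] 1725 [419. 396.]
```

```bash
python3 - <<'E'
import cv2
a=cv2.imread('pics/top0.png')[150:345,120:480];cv2.imwrite('pics/tc.png',cv2.resize(a,(792,429),interpolation=cv2.INTER_CUBIC))
a=cv2.imread('pics/side0.png')[140:430,250:460];cv2.imwrite('pics/sc.png',cv2.resize(a,(420,580),interpolation=cv2.INTER_CUBIC))
E
```

```text
(no output)
```

View pics/tc.png

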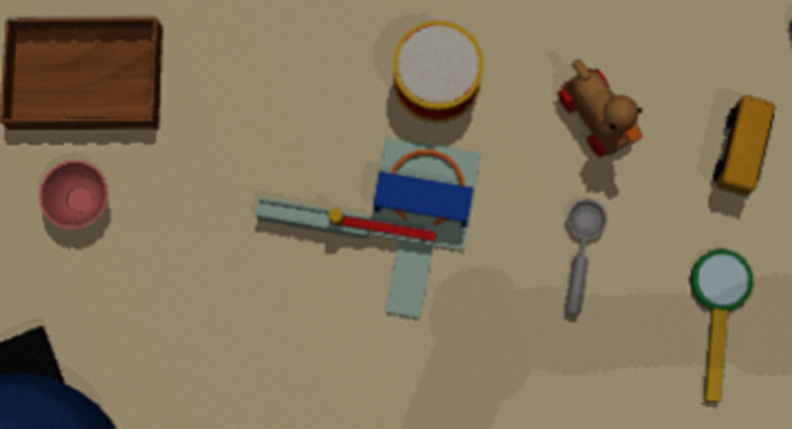

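View pics/sc.png

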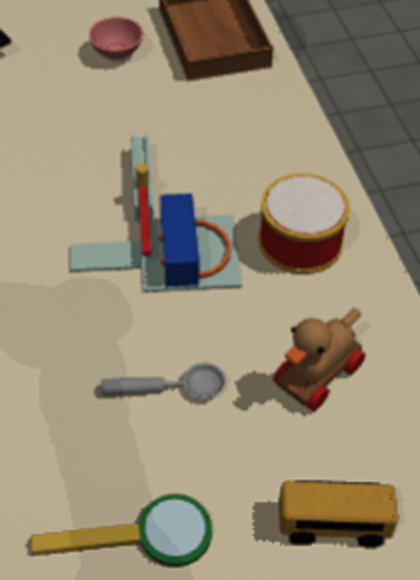

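Top picture: the dock is at about (303,247), handle tongue pointing down in the image, the bolt locked and its channel going left. The magnifier is at (447,290) with its handle down; spoon, duck and bus stand between them. The side picture agrees. Next I fit both poses to colour masks in both views.

```bash
cat >> h.py <<'E'
from scipy.optimize import minimize
def tf(q,P):
    c,s=np.cos(q[2]),np.sin(q[2]);P=np.array(P,float);return np.c_[q[0]+c*P[:,0]-s*P[:,1],q[1]+s*P[:,0]+c*P[:,1],P[:,2]]
def box(x0,x1,y0,y1,z0,z1): return [(x,y,z) for x in(x0,x1) for y in(y0,y1) for z in(z0,z1)]
def cyl(x,y,r,z0,z1): return [(x+r*np.cos(a),y+r*np.sin(a),z) for a in np.linspace(0,6.28,40) for z in(z0,z1)]
def render(p,q,parts):
    S=4;im=np.zeros((480*S,640*S),np.uint8)
    for P in parts:
        uv=(proj(p,tf(q,P))+.5)*S-.5
        cv2.fillConvexPoly(im,np.round(cv2.convexHull(uv.astype(np.float32))*16).astype(np.int32),255,cv2.LINE_AA,4)
    return cv2.resize(im,(640,480),interpolation=cv2.INTER_AREA)/255.
def hsv(p): return cv2.cvtColor(p['img'],cv2.COLOR_RGB2HSV).astype(int)
def blue(p): h=hsv(p);return (h[...,0]>105)&(h[...,0]<130)&(h[...,1]>150)&(h[...,2]>35)
def red(p): h=hsv(p);return ((h[...,0]<6)|(h[...,0]>172))&(h[...,1]>170)&(h[...,2]>60)
def yel(p): h=hsv(p);return (h[...,0]>17)&(h[...,0]<32)&(h[...,1]>165)&(h[...,2]>60)
def green(p): h=hsv(p);return (h[...,0]>45)&(h[...,0]<85)&(h[...,1]>120)
def roi(m,e,g=6):
    o=np.zeros_like(m);a=[int(v) for v in e];o[a[1]-g:a[3]+g,a[0]-g:a[2]+g]=1;return m&o
def fit(terms,q0):
    f=lambda v:sum(np.sum((render(p,[v[0],v[1],v[2]/100],P)-m)**2)/m.sum() for p,m,P in terms)
    q0=[q0[0],q0[1],q0[2]*100]
    r=minimize(f,q0,method='Nelder-Mead',options=dict(initial_simplex=[q0]+[[q0[i]+d*(i==j) for i in range(3)] for j,d in enumerate((12,12,10))],xatol=.05,fatol=1e-4))
    return np.array([r.x[0],r.x[1],r.x[2]/100]),r.fun
BR=[box(-42,2,-60,60,46,56),box(-42,2,-60,-52,6,56),box(-42,2,52,60,6,56)]
def BAR(t,w=True): return [box(-70,-58,-25+t,100+t,26,36)]
MAGH=[box(-155,-40,-10,10,0,14)]
MAGL=[cyl(0,0,40,0,12)]
E
cat > m.py <<'E'
from h import *
t,s=get_image('top'),get_image('side')
E1={'top':(236,214,338,297),'side':(287,209,370,288)};E2={'top':(430,264,463,332),'side':(264,388,358,422)}
n=ray(t,[(303,247)],30)[0];T,H=ray(t,[(449,277),(444,330)],7)
print(n,T,H)
yaw=np.arctan2(*(T-H)[1::-1])
tk=[];tm=[]
for p,k in((t,'top'),(s,'side')):
    b=roi(blue(p),E1[k]);g=roi(green(p),E2[k]);y=roi(yel(p),E2[k]);print(k,b.sum(),g.sum(),y.sum(),roi(red(p),E1[k]).sum())
    g=g.astype(np.uint8);c,_=cv2.findContours(g,0,2);cv2.fillConvexPoly(g,cv2.convexHull(np.vstack(c)),1)
    tk.append((p,b,BR));tm+=[(p,g>0,MAGL),(p,y,MAGH)]
for nm,tt,q0 in(('dock',tk,[n[0],n[1],yaw-.15]),('mag',tm,[T[0],T[1],yaw])):
    for sub in (tt,tt[:len(tt)//2],tt[len(tt)//2:]): print(nm,*fit(sub,q0))
D=fit(tk,[n[0],n[1],yaw-.15])[0];M=fit(tm,[T[0],T[1],yaw])[0]
for p,k in((t,'top'),(s,'side')):
    im=np.ascontiguousarray(p['img'][:,:,::-1]);S=3;x0,y0,x1,y1=(225,170,475,350) if k=='top' else (255,200,455,430)
    im=cv2.resize(im[y0:y1,x0:x1],None,fx=S,fy=S,interpolation=cv2.INTER_CUBIC)
    for q,Ps in((D,BR+BAR(0)+[box(-165,-70,-22,22,0,6),cyl(-64,100,9,36,66),box(-70,58,-62,62,0,6)]),(M,MAGH+MAGL)):
        for P in Ps:
            h=cv2.convexHull(proj(p,tf(q,P)).astype(np.float32));cv2.polylines(im,[np.round(((h-[x0,y0]+.5)*S)).astype(np.int32)],True,(255,0,255),1)
    cv2.imwrite(f'pics/fit_{k}.png',cv2.resize(im,None,fx=.85,fy=.85) if k=='side' else im)
E
python3 m.py
```

```text
[630.41835449  84.97450472  30.        ] [ 547.89760084 -322.65267817    7.        ] [ 400.7617675  -302.89084597    7.        ]
top 663 149 294 160
side 715 267 490 125
dock [ 6.68499302e+02  5.58181728e+01 -2.06533557e-01] 0.2335285319124114
dock [ 6.68978745e+02  5.66444019e+01 -1.76312168e-01] 0.11773281305542653
dock [ 6.68683344e+02  5.55899074e+01 -2.13694923e-01] 0.11058085781961215
mag [ 5.49111694e+02 -3.18993810e+02 -1.22786683e-01] 0.6712684147377208
mag [ 5.49077315e+02 -3.19504480e+02 -1.20400254e-01] 0.27739626816811336
mag [ 5.49576168e+02 -3.19018102e+02 -1.22355935e-01] 0.39228734037377244
```

View pics/fit_top.png

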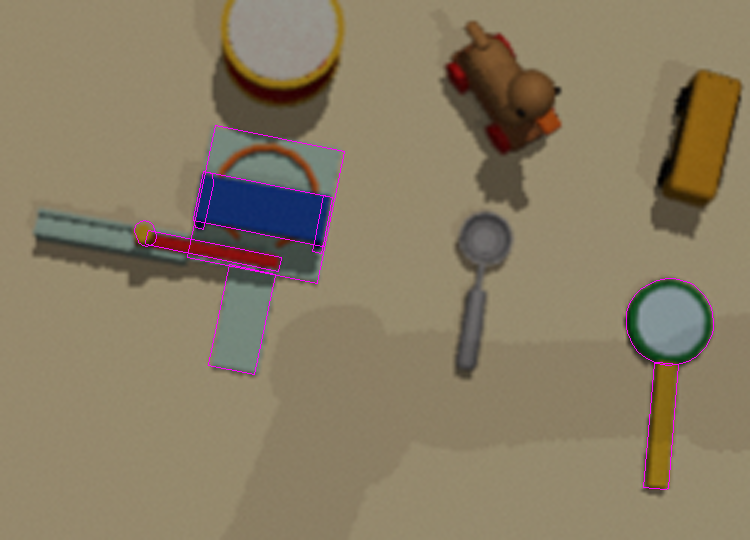

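View pics/fit_side.png

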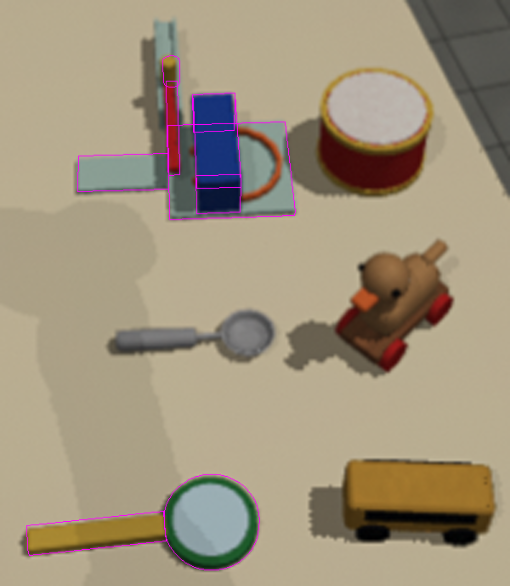

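The overlays match closely: bridge, tongue and bar of the dock, and the magnifier, all within about a pixel. Next I refine the dock yaw using the bar as well, and write a converter to row units.

```bash
cat > r.py <<'E'
from h import *
t,s=get_image('top'),get_image('side')
E1={'top':(236,214,338,297),'side':(287,209,370,288)}
tt=[]
for p,k in((t,'top'),(s,'side')):
    y=roi(yel(p),(262,240,280,256) if k=='top' else (313,218,328,232),0)
    b=roi(red(p),E1[k]);print(k,b.sum(),y.sum());n,l,st,_=cv2.connectedComponentsWithStats(b.astype(np.uint8));b=l==1+st[1:,4].argmax()
    tt+=[(p,roi(blue(p),E1[k]),BR),(p,b,[box(-70,-58,-25,91,26,36)])]
for sub in(tt,tt[:2],tt[2:]): print(*fit(sub,[668,56,-.2]))
h=hsv(t);
E
python3 r.py
cat >> h.py <<'E'
def plan(x,y,z,yaw=None):
    from scipy.spatial.transform import Rotation as R
    o=manip.get_obs();Rm=R.from_rotvec(o['eef_rot']).as_matrix();cur=np.arctan2(Rm[1,0],Rm[0,0])
    print('ee',o['ee_pos'].round(1),'yaw',cur.round(3),'tilt',Rm[:,2].round(3),'w',o['grip_width'].round(1),'F',o['ft_force'].round(1),'ff',round(float(o['finger_force']),1),'t',o['clock'])
    if yaw is None: yaw=cur
    tot=-np.degrees(yaw-cur)/120
    Rn=R.from_euler('z',yaw).as_matrix()@np.diag([1,-1,-1.])
    d=Rn.T@(np.array([x,y,z])-o['ee_pos'])/30
    print('turn z total',tot.round(4),'shift total (after turn)',d.round(3))
E
python3 - <<'E'
from h import *
D=[668.5,56,-.195]
k=tf(D,[(-64,100,58)])[0];print(k);plan(k[0],k[1],150,D[2])
E
```

```text
top 160 31
side 125 37
[ 6.68799507e+02  5.77760575e+01 -1.93752988e-01] 0.7697020111210473
[ 6.69088712e+02  5.83259636e+01 -1.85427762e-01] 0.4011301292446803
[ 6.68641874e+02  5.81227715e+01 -1.94007388e-01] 0.3602554265166274
[625.08960265 166.50582519  58.        ]Traceback (most recent call last):
  File "<stdin>", line 3, in <module>
  File "h.py", line 43, in plan
    print('ee',o['ee_pos'].round(1),'yaw',cur.round(3),'tilt',Rm[:,2].round(3),'w',o['grip_width'].round(1),'F',o['ft_force'].round(1),'ff',round(float(o['finger_force']),1),'t',o['clock'])
                                                                                   ^^^^^^^^^^^^^^^^^^^^^
AttributeError: 'float' object has no attribute 'round'
```

```bash
sed -i "s/o\['grip_width'\].round(1)/round(o['grip_width'],1)/" h.py; cat > p.py <<'E'
import sys
from h import *
D=[668.8,56.8,-.193];M=[549.2,-319.2,-.122]
fr=D if sys.argv[1]=='D' else M
x,y,z=map(float,sys.argv[2:5]);k=tf(fr,[(x,y,z)])[0];print('target',k.round(1))
plan(*k,fr[2]+(float(sys.argv[5]) if len(sys.argv)>5 else 0))
E
python3 p.py D -64 100 150
```

```text
target [625.2 167.2 150. ]
ee [ 214.8 -613.5  221.7] yaw 0.337 tilt [ 0. -0. -1.] w 85.2 F [-0.3 -0.4 -0.5] ff 0.0 t 1.3
turn z total 0.2529 shift total (after turn) [  8.433 -28.164   2.39 ]
```

```bash
python3 -m pendant '[[[0,0,0],[0,0,0.0632],1],[[0,0,0],[0,0,0.0632],1],[[0,0,0],[0,0,0.0632],1],[[0,0,0],[0,0,0.0632],0.6],[[0.3,-1,0],[0,0,0],0.6],[[0.3,-1,0],[0,0,0],0.6],[[0.3,-1,0],[0,0,0],0.6],[[0.3,-1,0],[0,0,0],0.6],[[0.3,-1,0],[0,0,0],0.6],[[0.3,-1,0],[0,0,0],0.6],[[0.3,-1,0],[0,0,0],0.6],[[0.3,-1,0],[0,0,0],0.6],[[0.3,-1,0],[0,0,0],0.6],[[0.3,-1,0],[0,0,0],0.6],[[0.3,-1,0],[0,0,0],0.6],[[0.3,-1,0],[0,0,0],0.6],[[0.3,-1,0],[0,0,0],0.6],[[0.3,-1,0],[0,0,0],0.6],[[0.3,-1,0],[0,0,0],0.6],[[0.3,-1,0],[0,0,0],0.6]]'; python3 p.py D -64 100 130
```

```text
clock: 3.3
ee_pos: [448.7, -168.8, 222.0]
eef_rot: [3.127, -0.302, 0.001]
ft_force: [0.1, -0.1, 0.2]
grip_width: 51.2
finger_force: 0.0
target [625.2 167.2 130. ]
ee [ 448.7 -168.8  222. ] yaw -0.193 tilt [ 0.001 -0.    -1.   ] w 51.2 F [ 0.1 -0.1  0.2] ff 0.0 t 3.3
turn z total 0.0001 shift total (after turn) [  3.623 -12.121   3.066]
```

```bash
python3 -m pendant '[[[0.3,-1,0.1],[0,0,0],0.6],[[0.3,-1,0.1],[0,0,0],0.6],[[0.3,-1,0.1],[0,0,0],0.6],[[0.3,-1,0.1],[0,0,0],0.6],[[0.3,-1,0.3],[0,0,0],0.6],[[0.3,-1,0.3],[0,0,0],0.6],[[0.3,-1,0.3],[0,0,0],0.6],[[0.3,-1,0.3],[0,0,0],0.6],[[0.3,-1,0.3],[0,0,0],0.6],[[0.3,-1,0.3],[0,0,0],0.6],[[0.3,-1,0.3],[0,0,0],0.6],[[0.3,-1,0.3],[0,0,0],0.6],[[0,0,0.3],[0,0,0],0.6],[[0,0,0],[0,0,0],0.6],[[0,0,0],[0,0,0],0.6]]'; python3 p.py D -64 100 54
python3 - <<'E'
from h import *
p=get_image('side');cv2.imwrite('pics/k1.png',cv2.resize(p['img'][130:310,260:440,::-1],None,fx=3,fy=3))
E
```

```text
clock: 4.8
ee_pos: [622.7, 161.1, 128.7]
eef_rot: [3.125, -0.304, -0.001]
ft_force: [-0.5, -0.3, 0.5]
grip_width: 51.5
finger_force: 0.0
target [625.2 167.2  54. ]
ee [622.7 161.1 128.7] yaw -0.194 tilt [-0.001 -0.001 -1.   ] w 51.5 F [-0.5 -0.3  0.5] ff 0.0 t 4.8
turn z total -0.0005 shift total (after turn) [ 0.042 -0.217  2.489]
```

View pics/k1.png

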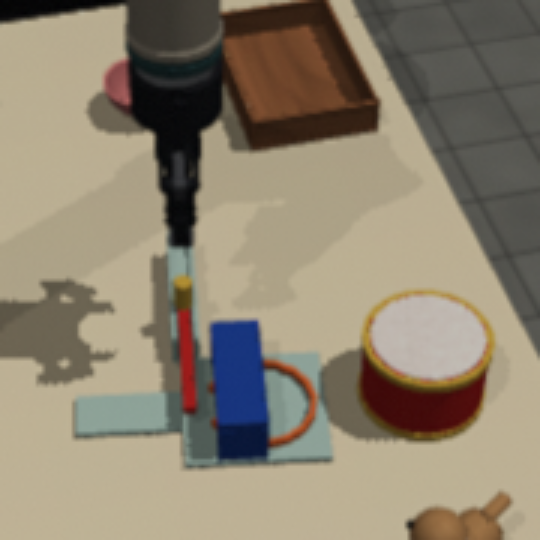

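The picture shows the gripper above and in line with the knob (crop 183,290), so I descend and grip it.

```bash
python3 -m pendant '[[[0.04,-0.22,0.4],[0,0,0],0.6],[[0,0,0.4],[0,0,0],0.6],[[0,0,0.4],[0,0,0],0.6],[[0,0,0.4],[0,0,0],0.6],[[0,0,0.4],[0,0,0],0.6],[[0,0,0.3],[0,0,0],0.6],[[0,0,0.15],[0,0,0],0.6],[[0,0,0],[0,0,0],0.6],[[0,0,0],[0,0,0],0.1],[[0,0,0],[0,0,0],0.1],[[0,0,0],[0,0,0],0.1],[[0,0,0],[0,0,0],0.1],[[0,0,0],[0,0,0],0.1],[[0,0,0],[0,0,0],0.1]]'; python3 p.py D -64 180 54
```

```text
clock: 6.25
ee_pos: [626.2, 169.4, 56.8]
eef_rot: [-3.126, 0.302, -0.003]
ft_force: [-1.6, 0.2, 5.5]
grip_width: 8.6
finger_force: 2.9
target [640.5 245.7  54. ]
ee [626.2 169.4  56.8] yaw -0.193 tilt [ 0.002  0.001 -1.   ] w 8.6 F [-1.6  0.2  5.5] ff 2.9 t 6.25
turn z total 0.0002 shift total (after turn) [-0.019 -2.589  0.092]
```

```bash
python3 - <<'E'
from h import *
p=get_image('side');q=get_image('top')
a=cv2.resize(p['img'][180:290,280:380,::-1],None,fx=4,fy=4,interpolation=cv2.INTER_CUBIC);b=cv2.resize(q['img'][200:310,220:320,::-1],None,fx=4,fy=4,interpolation=cv2.INTER_CUBIC)
cv2.imwrite('pics/k2.png',np.hstack([a,b]))
o=manip.get_obs()
for c in(p,q): print(proj(c,[o['ee_pos'],tf([668.8,56.8,-.193],[(-64,100,66)])[0]]).round(1))
E
```

```text
[[321.3 225.2]
 [321.  223.5]]
[[271.9 246.9]
 [272.4 246.7]]
```

View pics/k2.png

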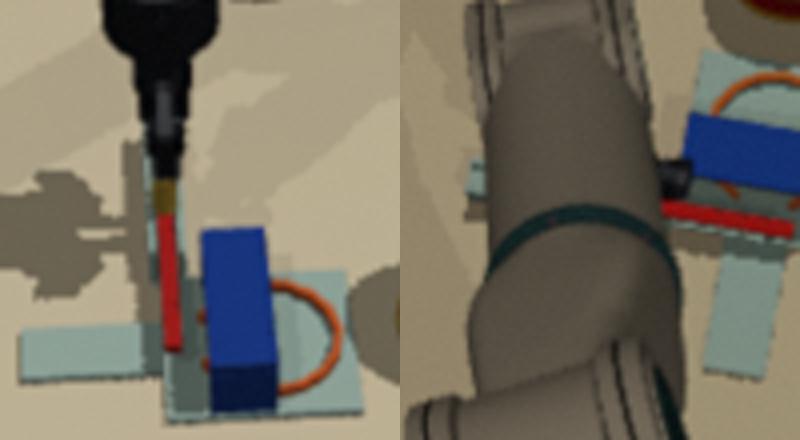

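The side picture shows the knob directly under the fingers, but the pads closed to 8.6 mm, so they did not grip it. I reopen and check the height and force.

```bash
python3 -m pendant '[[[0,0,0],[0,0,0],0.6],[[0,0,0],[0,0,0],0.6],[[0,0,0],[0,0,0],0.6],[[0,0,0],[0,0,0],0.6]]'; python3 p.py D -64 100 54; python3 - <<'E'
from h import *
p=get_image('side');q=get_image('top');o=manip.get_obs()
k=tf([668.8,56.8,-.193],[(-64,100,0)])[0]
for z in (36,43,50,57,66,76):print(z,proj(p,[[k[0],k[1],z]]).round(1))
a=cv2.resize(p['img'][200:245,300:345,::-1],None,fx=12,fy=12,interpolation=cv2.INTER_CUBIC)
cv2.imwrite('pics/k3.png',a)
E
```

```text
clock: 6.75
ee_pos: [625.3, 168.6, 55.0]
eef_rot: [3.126, -0.303, -0.001]
ft_force: [0.1, 0.0, 0.2]
grip_width: 50.9
finger_force: 0.0
target [625.2 167.2  54. ]
ee [625.3 168.6  55. ] yaw -0.193 tilt [-0. -0. -1.] w 50.9 F [0.1 0.  0.2] ff 0.0 t 6.75
turn z total 0.0 shift total (after turn) [0.006 0.045 0.034]
36 [[321.3 231.1]]
43 [[321.2 229.4]]
50 [[321.1 227.6]]
57 [[321.1 225.8]]
66 [[321.  223.5]]
76 [[320.9 220.8]]
```

View pics/k3.png

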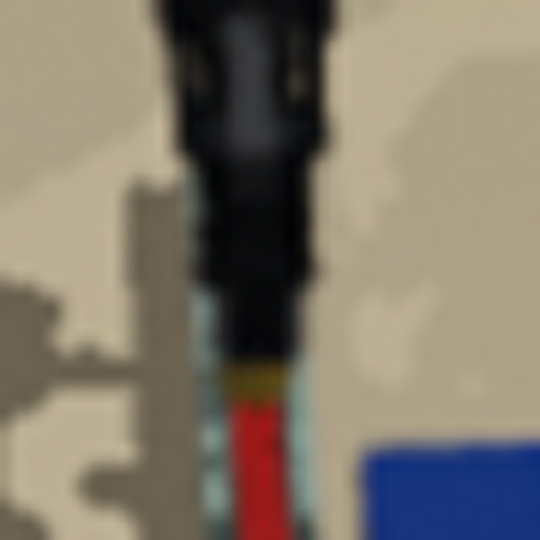

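```bash
python3 - <<'E'
from h import *
p=get_image('side')
D=[668.8,56.8,-.193]
for dy in(-40,-25,-9,0): print(dy,[(z,proj(p,tf(D,[(-64,100+dy,z)]))[0,1].round(1)) for z in(36,45,55,66,76,86,100)])
for dy in(-48,-33,-8): print('k1',dy,[(z,proj(p,tf(D,[(-64,100+dy,z)]))[0,1].round(1)) for z in(110,120,130,140,150)])
# knob pixel colour rows
img=p['img'];print(img[222:237,321].tolist())
E
```

```text
-40 [(36, np.float64(241.7)), (45, np.float64(239.4)), (55, np.float64(236.8)), (66, np.float64(234.0)), (76, np.float64(231.4)), (86, np.float64(228.8)), (100, np.float64(225.0))]
-25 [(36, np.float64(237.7)), (45, np.float64(235.4)), (55, np.float64(232.8)), (66, np.float64(230.0)), (76, np.float64(227.4)), (86, np.float64(224.7)), (100, np.float64(221.0))]
-9 [(36, np.float64(233.5)), (45, np.float64(231.2)), (55, np.float64(228.6)), (66, np.float64(225.8)), (76, np.float64(223.2)), (86, np.float64(220.5)), (100, np.float64(216.8))]
0 [(36, np.float64(231.1)), (45, np.float64(228.9)), (55, np.float64(226.3)), (66, np.float64(223.5)), (76, np.float64(220.8)), (86, np.float64(218.2)), (100, np.float64(214.5))]
k1 -48 [(110, np.float64(224.5)), (120, np.float64(221.7)), (130, np.float64(219.0)), (140, np.float64(216.2)), (150, np.float64(213.3))]
k1 -33 [(110, np.float64(220.4)), (120, np.float64(217.7)), (130, np.float64(214.9)), (140, np.float64(212.1)), (150, np.float64(209.3))]
k1 -8 [(110, np.float64(213.8)), (120, np.float64(211.1)), (130, np.float64(208.3)), (140, np.float64(205.5)), (150, np.float64(202.7))]
[[10, 10, 12], [8, 9, 10], [7, 7, 8], [7, 8, 9], [9, 8, 10], [7, 7, 9], [9, 10, 12], [16, 15, 15], [52, 43, 20], [77, 62, 22], [81, 64, 22], [94, 49, 19], [131, 29, 22], [154, 26, 26], [155, 27, 27]]
```

The rows show the fingertips about 13 mm above the reported TCP, not below it. They closed on top of the knob, which also explains the 5.5 N upward. I lower in small steps and watch the force.

```bash
python3 -m pendant '[[[0,0.04,0.15],[0,0,0],0.6],[[0,0,0.15],[0,0,0],0.6],[[0,0,0.1],[0,0,0],0.6],[[0,0,0],[0,0,0],0.6]]'; python3 -m pendant '[[[0,0,0.1],[0,0,0],0.6],[[0,0,0.1],[0,0,0],0.6],[[0,0,0],[0,0,0],0.6]]'
```

```text
clock: 7.3
ee_pos: [624.7, 167.7, 42.4]
eef_rot: [3.127, -0.302, -0.002]
ft_force: [0.6, 0.5, -0.5]
grip_width: 51.2
finger_force: 0.0
clock: 7.6
ee_pos: [624.9, 167.7, 36.8]
eef_rot: [3.127, -0.302, -0.001]
ft_force: [-0.8, 0.2, 0.1]
grip_width: 51.3
finger_force: 0.0
```

No contact even at 36.8 mm, where the tips would nominally be inside the channel, so the offset is real. Closing on the knob.

```bash
python3 -m pendant '[[[0,0,0],[0,0,0],0],[[0,0,0],[0,0,0],0],[[0,0,0],[0,0,0],0],[[0,0,0],[0,0,0],0],[[0,0,0],[0,0,0],0]]'; python3 p.py D -64 182 37
```

```text
clock: 8.1
ee_pos: [625.3, 167.5, 37.6]
eef_rot: [3.127, -0.302, 0.0]
ft_force: [-1.4, -0.3, 3.1]
grip_width: 16.0
finger_force: 58.5
target [640.9 247.7  37. ]
ee [625.3 167.5  37.6] yaw -0.193 tilt [ 0. -0. -1.] w 16.0 F [-1.4 -0.3  3.1] ff 58.5 t 8.1
turn z total 0.0001 shift total (after turn) [-0.003 -2.722  0.02 ]
```

```bash
python3 -m pendant '[[[0,-0.3,0],[0,0,0],0],[[0,-0.4,0],[0,0,0],0],[[0,-0.4,0],[0,0,0],0],[[0,-0.4,0],[0,0,0],0],[[0,-0.4,0],[0,0,0],0],[[0,-0.4,0],[0,0,0],0],[[0,-0.25,0],[0,0,0],0],[[0,-0.1,0],[0,0,0],0],[[0,0,0],[0,0,0],0],[[0,0,0],[0,0,0],0],[[0,0,0],[0,0,0],0]]'; python3 p.py D -64 180 37
```

```text
clock: 9.2
ee_pos: [638.8, 241.7, 37.6]
eef_rot: [3.121, -0.304, -0.006]
ft_force: [-5.7, -7.3, 10.2]
grip_width: 15.7
finger_force: 59.5
target [640.5 245.7  37. ]
ee [638.8 241.7  37.6] yaw -0.194 tilt [-0.004 -0.006 -1.   ] w 15.7 F [-5.7 -7.3 10.2] ff 59.5 t 9.2
turn z total -0.0005 shift total (after turn) [ 0.03  -0.144  0.019]
```

```bash
python3 -m pendant '[[[0,-0.1,0],[0,0,0],0],[[0,-0.1,0],[0,0,0],0],[[0,0,0],[0,0,0],0],[[0,0,0],[0,0,0],0]]'; python3 -m pendant '[[[0,0.1,0],[0,0,0],0.3],[[0,0,0],[0,0,0],0.6],[[0,0,0],[0,0,0],0.6],[[0,0,0],[0,0,0],0.6],[[0,0,-0.6],[0,0,0],0.6],[[0,0,-1],[0,0,0],0.6],[[0,0,-1],[0,0,0],0.6],[[0,0,-1],[0,0,0],0.6],[[0,0,0],[0,0,0],0.6]]'; python3 p.py M -110 0 160
```

```text
clock: 9.6
ee_pos: [638.8, 241.7, 37.5]
eef_rot: [3.113, -0.307, -0.011]
ft_force: [-9.4, -16.7, 15.2]
grip_width: 15.8
finger_force: 60.2
clock: 10.5
ee_pos: [644.7, 250.4, 151.8]
eef_rot: [-3.122, 0.301, -0.015]
ft_force: [0.6, 0.0, 0.4]
grip_width: 50.9
finger_force: 0.0
target [ 440.  -305.8  160. ]
ee [644.7 250.4 151.8] yaw -0.192 tilt [ 0.01   0.004 -1.   ] w 50.9 F [0.6 0.  0.4] ff 0.0 t 10.5
turn z total -0.0336 shift total (after turn) [-4.516 19.233 -0.272]
```

The stop is reached: more force gave no more travel, so the bolt is fully open. Now to the handle.

```bash
python3 -m pendant '[[[0,0,0],[0,0,-0.0336],0.6],[[-0.235,1,0],[0,0,0],0.6],[[-0.235,1,0],[0,0,0],0.6],[[-0.235,1,0],[0,0,0],0.6],[[-0.235,1,0],[0,0,0],0.6],[[-0.235,1,0],[0,0,0],0.6],[[-0.235,1,0],[0,0,0],0.6],[[-0.235,1,0],[0,0,0],0.6],[[-0.235,1,0],[0,0,0],0.6],[[-0.235,1,0],[0,0,0],0.6],[[-0.235,1,0],[0,0,0],0.6],[[-0.235,1,0],[0,0,0],0.6],[[-0.235,1,0],[0,0,0],0.6],[[-0.235,1,0],[0,0,0],0.6],[[-0.235,1,0],[0,0,0],0.6],[[-0.235,1,0],[0,0,0],0.6],[[-0.235,1,0],[0,0,0],0.6],[[-0.235,1,0],[0,0,0],0.6],[[-0.235,1,0],[0,0,0],0.6],[[-0.235,1,0],[0,0,0],0.6]]'; python3 -m pendant '[[[0,0,0],[0,0,0],0.6],[[0,0,0],[0,0,0],0.6]]'; python3 p.py M -110 0 20
python3 - <<'E'
from h import *
# re-fit dock & bolt travel with arm away
t,s=get_image('top'),get_image('side')
for p,k,e in((t,'top',(225,205,340,300)),(s,'side',(287,190,372,290))):
    b=roi(blue(p),e,0);r=roi(red(p),e,0);y=roi(yel(p),e,0)
    n,l,st,_=cv2.connectedComponentsWithStats(r.astype(np.uint8));r=l==1+st[1:,4].argmax()
    print(k,b.sum(),r.sum(),y.sum(),fit([(p,b,BR)],[668.8,56.8,-.193]))
    if r.sum()>60:
        for tr in(.071,.076,.080): print(tr,fit([(p,r,[box(-70,-58,-25+tr*1e3,91+tr*1e3,26,36)])],[668.8,56.8,-.193]))
E
```

```text
clock: 12.5
ee_pos: [438.5, -301.8, 145.9]
eef_rot: [3.135, -0.192, 0.002]
ft_force: [0.1, 0.8, -0.2]
grip_width: 51.3
finger_force: 0.0
clock: 12.7
ee_pos: [438.5, -301.1, 145.6]
eef_rot: [3.136, -0.195, 0.001]
ft_force: [0.9, 0.6, -0.5]
grip_width: 51.3
finger_force: 0.0
target [ 440.  -305.8   20. ]
ee [ 438.5 -301.1  145.6] yaw -0.124 tilt [ 0.001 -0.    -1.   ] w 51.3 F [ 0.9  0.6 -0.5] ff 0.0 t 12.7
turn z total -0.0009 shift total (after turn) [0.069 0.15  4.188]
top 660 159 31 (array([ 6.68467377e+02,  5.59866096e+01, -1.73500413e-01]), np.float64(0.12328335255670897))
0.071 (array([ 6.70120392e+02,  6.58454906e+01, -1.80705465e-01]), np.float64(0.2891286612067444))
0.076 (array([ 6.70317456e+02,  6.11608298e+01, -1.74484001e-01]), np.float64(0.2887275576157211))
0.08 (array([ 6.68919136e+02,  5.73088050e+01, -1.80381782e-01]), np.float64(0.2884098278601119))
side 718 103 37 (array([ 6.68675568e+02,  5.54922714e+01, -2.14782767e-01]), np.float64(0.10644890169733304))
0.071 (array([ 6.69906424e+02,  6.76783437e+01, -1.94259664e-01]), np.float64(0.3386648152502958))
0.076 (array([ 6.69045856e+02,  6.27912377e+01, -1.93211559e-01]), np.float64(0.3378527302792429))
0.08 (array([ 6.68672058e+02,  5.91935327e+01, -1.89518721e-01]), np.float64(0.3378700499807766))
```

```bash
python3 -m pendant '[[[0.07,0.15,0.8],[0,0,0],0.6],[[0,0,1],[0,0,0],0.6],[[0,0,1],[0,0,0],0.6],[[0,0,0.8],[0,0,0],0.6],[[0,0,0.5],[0,0,0],0.6],[[0,0,0.2],[0,0,0],0.6],[[0,0,0],[0,0,0],0.6]]';python3 -m pendant '[[[0,0,0.2],[0,0,0],0.6],[[0,0,0.2],[0,0,0],0.6],[[0,0,0],[0,0,0],0.6]]'; python3 p.py M -110 0 0
```

```text
clock: 13.5
ee_pos: [440.4, -304.1, 15.7]
eef_rot: [-3.135, 0.189, 0.001]
ft_force: [-0.4, -0.2, 0.4]
grip_width: 51.4
finger_force: 0.0
clock: 13.8
ee_pos: [440.0, -305.2, 4.1]
eef_rot: [-3.136, 0.192, 0.0]
ft_force: [0.1, -0.2, -0.6]
grip_width: 51.1
finger_force: 0.0
target [ 440.  -305.8    0. ]
ee [ 440.  -305.2    4.1] yaw -0.122 tilt [-0.  0. -1.] w 51.1 F [ 0.1 -0.2 -0.6] ff 0.0 t 13.8
turn z total -0.0001 shift total (after turn) [0.002 0.021 0.135]
```

```bash
python3 -m pendant '[[[0,0,0.15],[0,0,0],0.6],[[0,0,0.15],[0,0,0],0.6],[[0,0,0],[0,0,0],0.6]]'; python3 -m pendant '[[[0,0,0],[0,0,0],0],[[0,0,0],[0,0,0],0],[[0,0,0],[0,0,0],0],[[0,0,0],[0,0,0],0],[[0,0,0],[0,0,0],0]]'
```

```text
clock: 14.1
ee_pos: [439.7, -305.2, -5.3]
eef_rot: [-3.135, 0.192, 0.001]
ft_force: [0.2, -0.3, -0.1]
grip_width: 51.7
finger_force: 0.0
clock: 14.6
ee_pos: [440.3, -305.8, -4.4]
eef_rot: [3.135, -0.192, 0.001]
ft_force: [-0.4, -0.4, 4.1]
grip_width: 18.2
finger_force: 59.5
```

Gripped (18.2 mm, 59 N). Lifting and carrying over.

```bash
python3 -m pendant '[[[0,0,-0.3],[0,0,0],0],[[0,0,-0.6],[0,0,0],0],[[0,0,-1],[0,0,0],0],[[0,0,-1],[0,0,0],0],[[0,0,-1],[0,0,0],0],[[0,0,-1],[0,0,0],0],[[0,0,-0.3],[0,0,0],0],[[0,0,0],[0,0,0.032],0],[[0,0,0],[0,0,0],0]]'; python3 p.py D -235 0 150
```

```text
clock: 15.5
ee_pos: [439.8, -304.9, 151.2]
eef_rot: [-3.127, 0.297, 0.001]
ft_force: [-0.1, -0.1, -0.2]
grip_width: 18.0
finger_force: 58.8
target [438.2 101.9 150. ]
ee [ 439.8 -304.9  151.2] yaw -0.189 tilt [-0.  0. -1.] w 18.0 F [-0.1 -0.1 -0.2] ff 58.8 t 15.5
turn z total 0.0018 shift total (after turn) [ -2.654 -13.297   0.041]
```

```bash
python3 -m pendant '[[[-0.1,-0.5,0],[0,0,0],0],[[-0.2,-1,0],[0,0,0],0],[[-0.2,-1,0],[0,0,0],0],[[-0.2,-1,0],[0,0,0],0],[[-0.2,-1,0],[0,0,0],0],[[-0.2,-1,0],[0,0,0],0],[[-0.2,-1,0],[0,0,0],0],[[-0.2,-1,0],[0,0,0],0],[[-0.2,-1,0],[0,0,0],0],[[-0.2,-1,0],[0,0,0],0],[[-0.2,-1,0],[0,0,0],0],[[-0.2,-1,0],[0,0,0],0],[[-0.2,-1,0],[0,0,0],0],[[-0.15,-0.8,0],[0,0,0],0],[[0,0,0],[0,0,0],0],[[0,0,0],[0,0,0],0],[[0,0,0],[0,0,0],0]]'; python3 p.py D -235 0 25
```

```text
clock: 17.2
ee_pos: [436.3, 100.8, 150.9]
eef_rot: [3.127, -0.297, -0.002]
ft_force: [-0.3, 0.0, -0.1]
grip_width: 18.0
finger_force: 58.8
target [438.2 101.9  25. ]
ee [436.3 100.8 150.9] yaw -0.19 tilt [-0.001 -0.001 -1.   ] w 18.0 F [-0.3  0.  -0.1] ff 58.8 t 17.2
turn z total 0.0016 shift total (after turn) [ 0.054 -0.047  4.197]
```

```bash
python3 -m pendant '[[[0.05,-0.05,0.6],[0,0,0.0016],0],[[0,0,1],[0,0,0],0],[[0,0,1],[0,0,0],0],[[0,0,1],[0,0,0],0],[[0,0,0.6],[0,0,0],0],[[0,0,0.17],[0,0,0],0],[[0,0,0],[0,0,0],0],[[0,0,0],[0,0,0],0]]'; cat > g.py <<'E'
from h import *
import sys
o=manip.get_obs();z=o['ee_pos'][2]+4.4
plan(*o['ee_pos'])
t,s=get_image('top'),get_image('side')
q0=tf([*o['ee_pos'][:2],-.193],[(110,0,0)])[0];q0[2]=-.193
lift=lambda P:[[(a,b,c+z) for a,b,c in X] for X in P]
both=[]
for p,k in((t,'top'),(s,'side')):
    L=lift(MAGL);c=proj(p,tf(q0,L[0]));e=[*(c.min(0)-6),*(c.max(0)+6)]
    g=roi(green(p),e,0).astype(np.uint8);hc=lift([box(-155,-40,-10,10,0,14)])
    cc,_=cv2.findContours(g,0,2);cv2.fillConvexPoly(g,cv2.convexHull(np.vstack(cc)),1)
    w=[(p,g>0,L)];both+=w;print(k,g.sum(),fit(w,q0)[0][:2].round(1))
print('ee-pred',q0.round(1),'both',fit(both,q0)[0][:2].round(1))
E
python3 g.py
```

```text
clock: 18.0
ee_pos: [439.3, 102.0, 20.7]
eef_rot: [3.126, -0.304, -0.001]
ft_force: [0.4, -0.6, -0.2]
grip_width: 17.6
finger_force: 58.8
ee [439.3 102.   20.7] yaw -0.194 tilt [-0.001 -0.001 -1.   ] w 17.6 F [ 0.4 -0.6 -0.2] ff 58.8 t 18.0
turn z total -0.0 shift total (after turn) [0. 0. 0.]
top 611 [547.   83.3]
side 535 [548.   83.1]
ee-pred [ 5.472e+02  8.090e+01 -2.000e-01] both [547.2  83.4]
```

The camera sees the lens 2.5 mm farther in +y than the robot's own estimate, so in robot coordinates the dock is at about (668.6, 54). That agrees with the knob stop.

```bash
sed -i 's/668.8,56.8,-.193/668.5,53.9,-.193/' p.py; python3 p.py D -110 0 20
```

```text
target [560.5  75.   20. ]
ee [439.6 102.5  21.1] yaw -0.193 tilt [ 0.  0. -1.] w 18.0 F [ 0.2 -0.4 -0.2] ff 58.8 t 18.1
turn z total 0.0 shift total (after turn) [4.132 0.127 0.038]
```

```bash
python3 -m pendant '[[[0.2,0.13,0],[0,0,0],0],[[0.3,0,0],[0,0,0],0],[[0.4,0,0],[0,0,0],0],[[0.4,0,0],[0,0,0],0],[[0.4,0,0],[0,0,0],0],[[0.4,0,0],[0,0,0],0],[[0,0,0],[0,0,0],0]]'; python3 p.py D -110 0 20;  python3 -m pendant '[[[0.4,0,0],[0,0,0],0],[[0.4,0,0],[0,0,0],0],[[0.4,0,0],[0,0,0],0],[[0.4,0,0],[0,0,0],0],[[0.3,0,0],[0,0,0],0],[[0.13,0,0],[0,0,0],0],[[0,0,0],[0,0,0],0],[[0,0,0],[0,0,0],0]]'; python3 p.py D -110 0 2; python3 - <<'E'
from h import *
p=get_image('top');q=get_image('side')
a=cv2.resize(p['img'][205:305,255:355,::-1],None,fx=4,fy=4,interpolation=cv2.INTER_CUBIC);b=cv2.resize(q['img'][200:300,280:380,::-1],None,fx=4,fy=4,interpolation=cv2.INTER_CUBIC)
cv2.imwrite('pics/i1.png',np.hstack([a,b]))
E
```

```text
clock: 18.8
ee_pos: [503.0, 86.3, 20.6]
eef_rot: [3.126, -0.303, 0.004]
ft_force: [0.7, -0.1, -0.8]
grip_width: 17.8
finger_force: 58.8
target [560.5  75.   20. ]
ee [503.   86.3  20.6] yaw -0.193 tilt [ 0.002 -0.001 -1.   ] w 17.8 F [ 0.7 -0.1 -0.8] ff 58.8 t 18.8
turn z total -0.0002 shift total (after turn) [1.954e+00 1.000e-03 2.100e-02]
clock: 19.6
ee_pos: [559.2, 75.4, 20.3]
eef_rot: [3.127, -0.302, -0.003]
ft_force: [-0.9, -0.0, -0.6]
grip_width: 18.3
finger_force: 58.8
target [560.5  75.    2. ]
ee [559.2  75.4  20.3] yaw -0.193 tilt [-0.002 -0.    -1.   ] w 18.3 F [-0.9 -0.  -0.6] ff 58.8 t 19.6
turn z total 0.0002 shift total (after turn) [0.045 0.003 0.611]
```

View pics/i1.png

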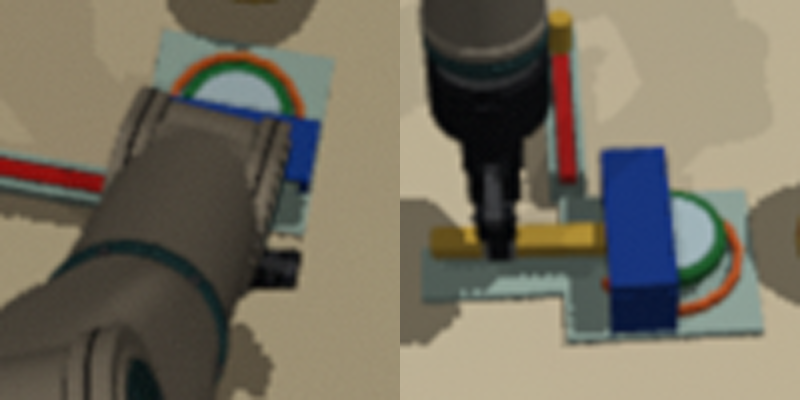

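The glass is under the bridge. In the top view the green frame sits concentric inside the orange rim, around (238,85) in the crop. Lowering gently.

```bash
python3 -m pendant '[[[0.04,0,0.15],[0,0,0],0],[[0,0,0.15],[0,0,0],0],[[0,0,0.1],[0,0,0],0],[[0,0,0],[0,0,0],0],[[0,0,0],[0,0,0],0]]'; python3 -m pendant '[[[0,0,0.1],[0,0,0],0],[[0,0,0.07],[0,0,0],0],[[0,0,0],[0,0,0],0],[[0,0,0],[0,0,0],0]]'; python3 p.py D -110 0 2
```

```text
clock: 20.2
ee_pos: [561.1, 74.9, 8.3]
eef_rot: [3.127, -0.302, -0.002]
ft_force: [-0.8, 1.0, -0.3]
grip_width: 17.8
finger_force: 58.8
clock: 20.6
ee_pos: [561.2, 74.9, 3.3]
eef_rot: [3.127, -0.302, -0.001]
ft_force: [-0.6, -0.0, -1.0]
grip_width: 18.0
finger_force: 58.8
target [560.5  75.    2. ]
ee [561.2  74.9   3.3] yaw -0.193 tilt [-0.001 -0.    -1.   ] w 18.0 F [-0.6 -0.  -1. ] ff 58.8 t 20.6
turn z total 0.0001 shift total (after turn) [-0.023  0.002  0.044]
```

```bash
python3 -m pendant '[[[-0.02,0,0.05],[0,0,0],0],[[0,0,0],[0,0,0],0],[[0,0,0],[0,0,0],0.2],[[0,0,0],[0,0,0],0.4],[[0,0,0],[0,0,0],0.6],[[0,0,0],[0,0,0],0.6],[[0,0,0],[0,0,0],0.6],[[0,0,-0.3],[0,0,0],0.6],[[0,0,-0.7],[0,0,0],0.6],[[0,0,-1],[0,0,0],0.6],[[0,0,-1],[0,0,0],0.6],[[0,0,-1],[0,0,0],0.6],[[0,0,-0.6],[0,0,0],0.6],[[0,0,0],[0,0,0],0.6],[[0,0,0],[0,0,0],0.6]]'; python3 p.py D -64 180 140; python3 - <<'E'
from h import *
p=get_image('top');q=get_image('side')
a=cv2.resize(p['img'][205:305,255:355,::-1],None,fx=4,fy=4,interpolation=cv2.INTER_CUBIC);b=cv2.resize(q['img'][200:300,280:380,::-1],None,fx=4,fy=4,interpolation=cv2.INTER_CUBIC)
cv2.imwrite('pics/i2.png',np.hstack([a,b]))
E
```

```text
clock: 22.1
ee_pos: [560.7, 75.3, 140.4]
eef_rot: [-3.127, 0.302, 0.0]
ft_force: [-0.5, -0.6, -1.0]
grip_width: 51.2
finger_force: 0.0
target [640.2 242.8 140. ]
ee [560.7  75.3 140.4] yaw -0.193 tilt [-0.  0. -1.] w 51.2 F [-0.5 -0.6 -1. ] ff 0.0 t 22.1
turn z total 0.0002 shift total (after turn) [ 1.529 -5.99   0.013]
```

View pics/i2.png

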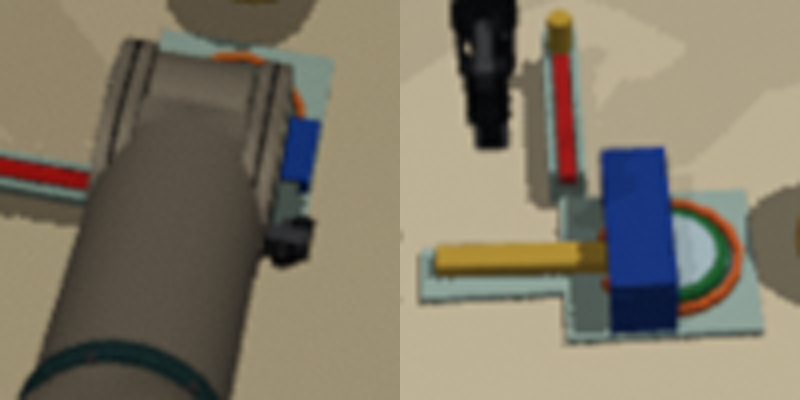

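In the side view the glass lies flat inside the rim, green frame concentric with the orange at about (715,255), handle straight out. Now back to the knob.

```bash
python3 -m pendant '[[[0.25,-1,0],[0,0,0],0.6],[[0.25,-1,0],[0,0,0],0.6],[[0.25,-1,0],[0,0,0],0.6],[[0.25,-1,0],[0,0,0],0.6],[[0.25,-1,0],[0,0,0],0.6],[[0.25,-0.95,0],[0,0,0],0.6],[[0,0,0],[0,0,0],0.6],[[0,0,0],[0,0,0],0.6],[[0,0,0],[0,0,0],0.6]]'; python3 p.py D -64 180 37
```

```text
clock: 23.1
ee_pos: [638.5, 239.8, 138.9]
eef_rot: [3.125, -0.305, -0.004]
ft_force: [0.1, 0.0, 0.4]
grip_width: 51.0
finger_force: 0.0
target [640.2 242.8  37. ]
ee [638.5 239.8 138.9] yaw -0.194 tilt [-0.003 -0.002 -1.   ] w 51.0 F [0.1 0.  0.4] ff 0.0 t 23.1
turn z total -0.0007 shift total (after turn) [ 0.038 -0.109  3.397]
```

```bash
python3 -m pendant '[[[0.02,-0.08,0.6],[0,0,0],0.6],[[0,0,0.7],[0,0,0],0.6],[[0,0,0.7],[0,0,0],0.6],[[0,0,0.6],[0,0,0],0.6],[[0,0,0.4],[0,0,0],0.6],[[0,0,0.35],[0,0,0],0.6],[[0,0,0],[0,0,0],0.6],[[0,0,0],[0,0,0],0.6],[[0,0,0],[0,0,0],0],[[0,0,0],[0,0,0],0],[[0,0,0],[0,0,0],0],[[0,0,0],[0,0,0],0],[[0,0,0],[0,0,0],0]]'; python3 p.py D -64 99 37
```

```text
clock: 24.4
ee_pos: [640.2, 241.3, 40.6]
eef_rot: [3.124, -0.304, -0.001]
ft_force: [-2.9, -3.8, 5.6]
grip_width: 15.5
finger_force: 58.6
target [624.7 163.3  37. ]
ee [640.2 241.3  40.6] yaw -0.194 tilt [-0.001 -0.003 -1.   ] w 15.5 F [-2.9 -3.8  5.6] ff 58.6 t 24.4
turn z total -0.0004 shift total (after turn) [-0.009  2.651  0.12 ]
```

```bash
python3 -m pendant '[[[0,0.3,0],[0,0,0],0],[[0,0.4,0],[0,0,0],0],[[0,0.4,0],[0,0,0],0],[[0,0.4,0],[0,0,0],0],[[0,0.4,0],[0,0,0],0],[[0,0.4,0],[0,0,0],0],[[0,0.3,0],[0,0,0],0],[[0,0.1,0],[0,0,0],0],[[0,0,0],[0,0,0],0],[[0,0,0],[0,0,0],0],[[0,0,0],[0,0,0],0]]'; python3 -m pendant '[[[0,0.1,0],[0,0,0],0],[[0,0,0],[0,0,0],0],[[0,0,0],[0,0,0],0]]'
```

```text
clock: 25.5
ee_pos: [625.9, 162.6, 40.6]
eef_rot: [3.126, -0.304, 0.003]
ft_force: [0.4, -0.4, 6.3]
grip_width: 15.5
finger_force: 59.2
clock: 25.8
ee_pos: [625.9, 162.5, 40.6]
eef_rot: [-3.125, 0.302, -0.005]
ft_force: [2.8, 3.2, 6.3]
grip_width: 15.2
finger_force: 59.1
```

Home stop reached: 80 mm travel, no movement with extra push. Release, lift clear and check.

```bash
python3 -m pendant '[[[0,-0.07,0],[0,0,0],0.3],[[0,0,0],[0,0,0],0.6],[[0,0,0],[0,0,0],0.6],[[0,0,0],[0,0,0],0.6],[[0,0,-0.5],[0,0,0],0.6],[[0,0,-1],[0,0,0],0.6],[[0,0,-1],[0,0,0],0.6],[[0,0,-1],[0,0,0],0.6],[[-0.3,-1,-0.5],[0,0,0],0.6],[[-0.3,-1,0],[0,0,0],0.6],[[-0.3,-1,0],[0,0,0],0.6],[[-0.3,-1,0],[0,0,0],0.6],[[-0.3,-1,0],[0,0,0],0.6],[[0,0,0],[0,0,0],0.6],[[0,0,0],[0,0,0],0.6]]'; python3 - <<'E'
from h import *
p=get_image('top');q=get_image('side')
a=cv2.resize(p['img'][205:305,235:335,::-1],None,fx=4,fy=4,interpolation=cv2.INTER_CUBIC);b=cv2.resize(q['img'][200:300,280:380,::-1],None,fx=4,fy=4,interpolation=cv2.INTER_CUBIC)
cv2.imwrite('pics/i3.png',np.hstack([a,b]))
E
```

```text
clock: 27.3
ee_pos: [608.7, 320.0, 160.0]
eef_rot: [3.127, -0.299, -0.001]
ft_force: [0.5, -0.3, 0.0]
grip_width: 51.6
finger_force: 0.0
```

View pics/i3.png

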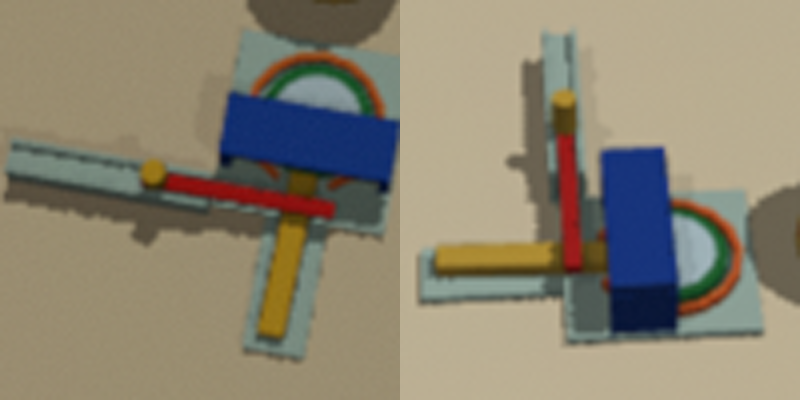

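The glass lies in the rim (green concentric with orange), the handle points straight out, and the bolt is home across it with the robot clear. Handing in.

```bash
python3 -c "from rig import job;print(job.close_job())"
```

```text
the job is handed in; nothing more can be done
None
```

The magnifying glass lies flat in its nest under the bridge with its handle out of the front, the bolt is home over it, and the job was handed in at about 27 s of the 72 s allowed; the hand-in returned no verdict.

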